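# Set sprung tweezers to the marked seal width

### The arm

A 6-joint arm with a two-finger parallel gripper is mounted at the origin on a cart in front of the work surface, level with it; the furniture and walls round the work are solid. World frame = base frame: x ahead of the robot, y to its left, z up, the work surface at z = 0. Lengths are in mm, angles in rad, forces in N, time in s.
With the tool pointing down it reaches from about 400 to 925 mm from the base axis. Payload 12.5 kg.
Tool frame: the origin (TCP) lies between the finger pads; the fingertips stand 11 mm ahead of it and the grasp point (between the pads) lies 8 mm behind it (env.tip_extent is the distance from the TCP to the fingertips, in mm); x points along the fingers, z is the direction in which the jaws open and shut, and the axes are right-handed (so a half turn about x gives the same grasp; the last joint's range is limited). The gripper opens to 95 mm and grips with 3 to 60 N. Pads are 20 mm wide; open, the fingers measure 119 mm over their backs; the gripper's body (75 mm by 180 mm) begins 59 mm behind the grasp point.
Start: joints at [-1.416, 0.491, 1.559, -0, 1.092, -0.106], TCP at [161.181, -603.876, 225.661] pointing down, gripper open.
Joint ranges: [-3.1, 3.1], [-0.84, 2.19], [0.05, 2.79], [-1.13, 4.28], [0.06, 2.93], [-2.69, 2.69]. Speed limits (rad/s): [2.22, 2.22, 2.79, 3.14, 3.14, 3.14].

### API

Orientations are given as [roll, pitch, yaw] about the fixed x, y, z axes, in that order (R = Rz(yaw) Ry(pitch) Rx(roll)).
In Python, from cell import status, imaging, env gives the robot as it stands. The module is installed in compiled form; this text tells all that it offers.
- The arm moves only by the tool apply_moves, never from a script. Its argument "increments" is a list of rows, each a list of 5 numbers: the closure, from 0 (fully open) to 1 (shut), then the shift along the tool's x, y, z in mm, then the turn about the tool's x in degrees. A call has 1 to 10 rows; each row shifts and turns the commanded pose from where the row before left it, along the tool's axes as they then stand; what a row does not reach is not made up. A row lasts 1/10 s, in which the tool goes at most 50 mm and 8.59 degrees, less where a joint would pass 70% of its speed; a pose out of reach is approached as far as the arm can. A call with a gripper value outside its range is refused whole. The fingers move at their own pace and stop on an object; the grip force is fixed at half the most. Time passes only in rows, so rows that do not move let the fingers close. It gives the time, the measured TCP pose, the force and the opening at its end, in the units of the state.
- status.state(): the state, without advancing time (a new reading comes with each control period).
- imaging.read_camera(name): name is "side" or "top" or "wrist"; returns a dict with "pixels" (480x640x3 uint8, red, green, blue), "fovy" (degrees; the focal length in pixels is half the picture's height over the tangent of half this angle, whatever the lens; pixels are square), "cx", "cy" (the principal point, pixels), "R" (3x3) and "t" (3): a world point X has camera coordinates R X + t. Camera axes: x right, y down, z forward; pixel columns grow to the right and rows downward; lengths in mm; the calibration is good to about 2 mm. A picture is of the moment at which its call begins. There is no depth.
- env.job_done(): hands the job in, once; it reports no verdict.
The state is a dict: "t": time; "joints": joint angles; "qvel": joint speeds; "tau": joint torques, N m; "eef_pos": TCP position; "tcp_rot": TCP orientation; "ft_force": force on the tool from outside, world axes, zero at the start; "moment": the same for the moment, N m; "opening": opening from 0.0 (shut) to 1.0 (fully open).
Only numpy, scipy, OpenCV 4.12 (cv2) and the standard library are available. Lean on these libraries where they do the work, as an engineer would, in place of code of your own. Each camera call takes 0.05 s, during which the arm holds its last target. There are 200 camera calls.

### The job

Set the sprung tweezers to the opening for the next seal: pick them up off their rest, squeeze them and bring their black tips just above the white-topped gauge (within 2 cm, not touching it), one tip over each line of the pair in front of the red pin, with the tip gap matching that pair's spacing. Hold that gap steady for at least two seconds and finish still holding the tweezers there; nothing is put down or let go. Never pinch the tips shut, and leave the other things on the table where they are.

Things in the scene. Friction and masses are not known exactly. Their poses are not given: they have to be found in the camera images.
- tweezers: Steel sprung tweezers, 60 g, 150 mm long, lying flat on the rest. Origin: centre line, underside, middle of the blue grip pads. x points to the black tips, y across (the opening direction), z up. Pads: 28 mm long, z 0 to 14 mm, outer faces 45 mm apart when relaxed. Hinges 80 mm behind the origin, tips 55 mm ahead. Pads 1 mm closer bring the tips 1.7 mm closer.
- tip_left (a point): Middle of the end of the black tip on the tweezers' +y side (tip 4 mm thick, its middle 4 mm above the tweezers' underside). The tip gap is the distance from tip_left to tip_right: 44 mm when relaxed.
- tip_right (a point): Middle of the end of the black tip on the tweezers' -y side.
- blade_left (a joint): Closing angle of the +y blade, rad: 0 relaxed, growing as it is squeezed, stop at 0.16. Both blades at 0.052 / 0.081 / 0.111 give a tip gap of 30 / 22 / 14 mm. Sprung outwards: about 2.5 N at each pad starts to close it, about 9 N closes it to the narrowest marked gap.
- blade_right (a joint): Closing angle of the -y blade, as blade_left.
- rest: Fixed rest: yellow foot plate 125 x 64 x 6 mm and two grey cross bars along y, 8 mm thick, 74 mm long, tops 34 mm above the table, 52 mm behind and 36 mm ahead of the origin, with end lips 5 mm higher, 32 mm to either side. Origin: on the table, below the tweezers' origin. Between the bars there is room for fingers down to the foot plate.
- gauge: Fixed block with a white top 62 mm (x) by 174 mm (y), 40 mm above the table, on a foot plate 80 x 190 x 5 mm. Origin: middle of its underside. On the front half of the top (-x, towards the robot) are three pairs of black lines, along x from -29 to -3 mm; the pairs are centred at y = -55, 0, +55 mm, their lines 14, 22, 30 mm apart (centre to centre).
- pair_narrow (a point): Middle of the pair of lines 14 mm apart, on the gauge's top.
- pair_medium (a point): Middle of the pair of lines 22 mm apart, on the gauge's top.
- pair_wide (a point): Middle of the pair of lines 30 mm apart, on the gauge's top.
- pin_red: Red pin, 14 mm across and 14 mm tall, fixed on the gauge's top 31 mm behind (+x) the middle of the pair to be used; two grey pins like it stand behind the other pairs. Origin: middle of its foot.
- jar_gold: Jar with a gold lid, 62 mm across, 66 mm tall; bystander. Origin under its middle.
- hinged_tin: Green tin 69 x 97 x 22 mm; bystander. Origin under its middle.
- tape_roll: Roll of tape 86 mm across, 24 mm tall; bystander. Origin under its middle.
- gasket_orange: Orange-red ring 50 mm across, 9 mm tall; bystander. Origin under its middle.
- gasket_white: White ring 64 mm across, 8 mm tall; bystander. Origin under its middle.
- wrench: Steel wrench 166 mm long, 8 mm tall; bystander. Origin under its middle.

How it is judged:
By the outcome, as a careful person would: the job done as asked, in the order asked, and still so for the second after the job is handed in, while the arm keeps its last pose, push and grip.
It also fails if it takes over 48 s, if anything falls off the work surface, if the arm or the gripper's body presses on something with over 40 N, if the wrist force passes 120 N, or if a joint passes its speed limit or range.

## Working session

There is one attempt and no reset: what is moved stays moved. The work goes in short steps, Python scripts to look and compute and a tool call to move; the robot and the scene stay as the last step left them, time stands still between calls to the robot, and variables do not carry over. Pictures are saved under pics/ and viewed, about 8 in all and at most 12, crops included, and the job is handed in when it is done.

Besides the shell and the picture viewer there is one more tool, called in YAML: its name, and indented under it one key for each argument. apply_moves: Moves the arm, as the interface text tells. Its arguments: {"type":"object","properties":{"increments":{"type":"array"}},"required":["increments"]}

```bash
mkdir -p pics; cat > h.py <<'E'
import numpy as np,cv2
from cell import status,imaging,env
def cam(n,f=None):
    c=imaging.read_camera(n)
    if f: cv2.imwrite('pics/'+f,cv2.cvtColor(c['pixels'],cv2.COLOR_RGB2BGR))
    c['f']=240/np.tan(np.radians(c['fovy'])/2);c['R']=np.array(c['R']);c['t']=np.array(c['t']);return c
def ray(c,u,v,z):
    d=c['R'].T@np.array([(u-c['cx'])/c['f'],(v-c['cy'])/c['f'],1]);o=-c['R'].T@c['t']
    return o+d*(z-o[2])/d[2]
def proj(c,X):
    p=c['R']@np.array(X,float)+c['t'];return np.array([c['cx'],c['cy']])+c['f']*p[:2]/p[2]
E
python3 - <<'E'
from h import *
for n in ('top','side'):
    c=cam(n,n+'1.png');print(n,c['f'],c['cx'],c['cy'],-c['R'].T@c['t'],c['R'].round(3).tolist())
print(status.state(),env.tip_extent)
E
```

```text
top 438.12716437005463 321.56357317338694 232.71430657093066 [500.55044924  54.53938837 932.67844708] [[0.007, -0.999, 0.032], [-0.997, -0.009, -0.073], [0.073, -0.031, -0.997]]
side 483.8668853611055 322.4167392697663 242.1823515198681 [ 620.54848551 -664.68310138  664.04583722] [[0.997, 0.071, 0.018], [0.059, -0.645, -0.762], [-0.043, 0.761, -0.648]]
{'t': 0.1, 'joints': array([-1.41564111e+00,  4.91479481e-01,  1.55936235e+00,  2.12797985e-05,
        1.09171598e+00, -1.05591960e-01]), 'qvel': array([-0.0014664 , -0.00188527, -0.00084921, -0.00044345,  0.00056095,
       -0.00075182]), 'tau': array([ 3.53260002e-03, -6.13623047e+01, -2.58605736e+01,  6.93419692e-02,
        4.70250857e-02, -4.82993391e-05]), 'eef_pos': array([ 161.12782686, -603.67097449,  225.14149196]), 'tcp_rot': array([3.01644725, 1.56983098, 1.70638829]), 'ft_force': array([-0.95076695,  0.75991838, -0.6030742 ]), 'moment': array([ 0.02925597, -0.02529865,  0.0268189 ]), 'opening': 0.9991682231785868} 11.0
```

View pics/top1.png

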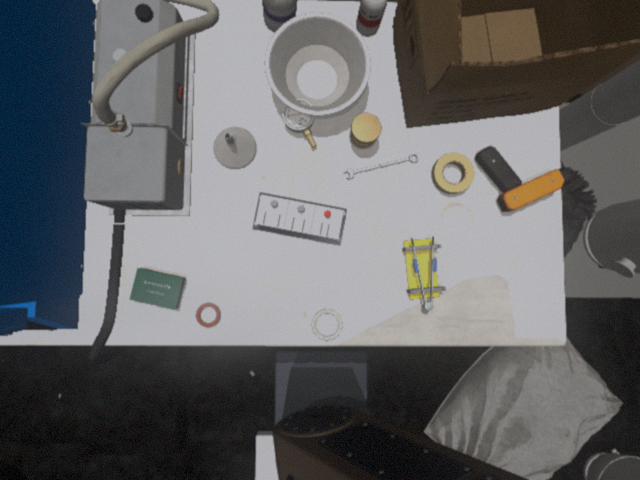

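View pics/side1.png

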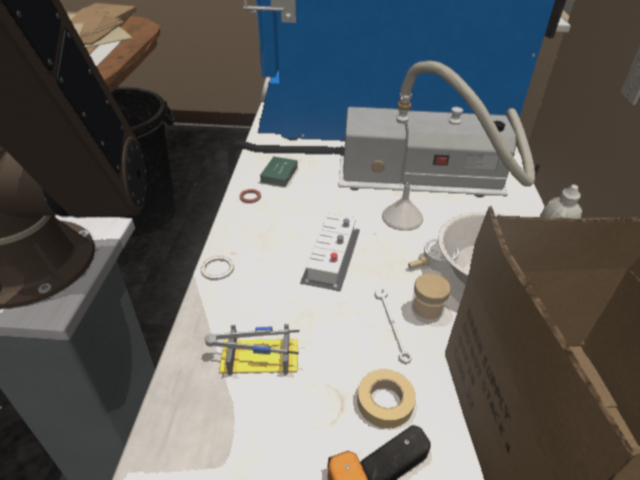

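```bash
python3 - <<'E'
from h import *
i=cv2.imread('pics/top1.png')
a=cv2.resize(i[180:260,240:360],None,fx=6,fy=6,interpolation=cv2.INTER_CUBIC)
b=cv2.resize(i[225:325,385:465],None,fx=6,fy=6,interpolation=cv2.INTER_CUBIC)
cv2.imwrite('pics/ca.png',a)
cv2.imwrite('pics/cb.png',b)
E
```

```text
(no output)
```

View pics/ca.png

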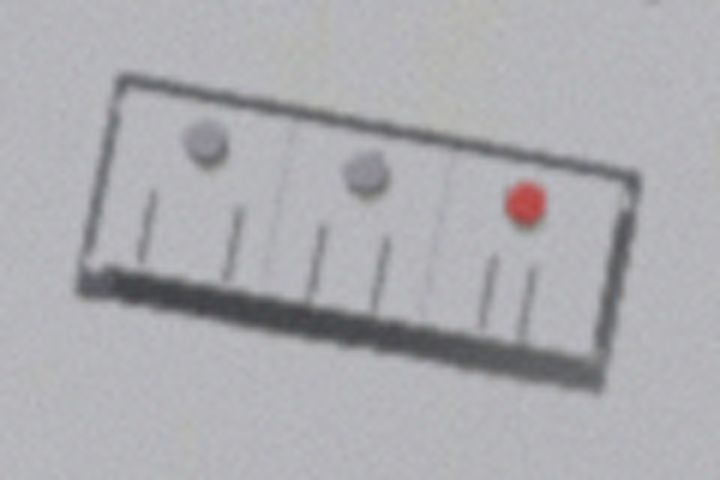

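View pics/cb.png

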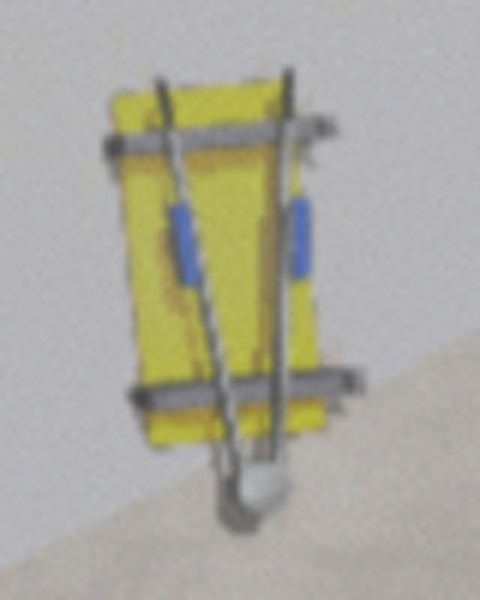

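```bash
cat >> h.py <<'E'
def crop(u,v,ox,oy,s): return (u+.5)/s-.5+ox,(v+.5)/s-.5+oy
E
python3 - <<'E'
from h import *
c=cam('top')
A=lambda u,v,z:ray(c,*crop(u,v,240,180,6),z)
B=lambda u,v,z:ray(c,*crop(u,v,385,225,6),z)
L=[A(495,255,40),A(482,328,40),A(533,268,40),A(523,340,40)]
for p in L: print('line',p.round(1))
m=sum(L)/4; red=A(525,205,54); d=red-m; print('pair',m,'red',red,'d',d[:2],np.hypot(*d[:2]))
W=[A(152,190,40),A(140,265,40),A(240,208,40),A(228,282,40)];w=sum(W)/4;e=(w-m)[:2];print('wide',w,np.hypot(*e),'yaw',np.degrees(np.arctan2(-e[0],e[1])))
P=[B(185,245,48),B(301,238,48)];T=[B(161,80,42),B(289,70,42)];h=B(262,480,46)
for p in P+T+[h]: print(p.round(1))
o=(P[0]+P[1])/2;t=(T[0]+T[1])/2
print('o',o,'t-o',t-o,'o-h',o-h,'padw',np.linalg.norm(P[0]-P[1]),'gap',np.linalg.norm(T[0]-T[1]))
for a,b in ((t,o),(o,h),(t,h)): print(np.degrees(np.arctan2(*(a-b)[[1,0]])))
E
```

```text
line [588.2  25.6  40. ]
line [563.2  29.8  40. ]
line [583.8  12.6  40. ]
line [559.2  15.8  40. ]
pair [573.58904621  20.9402682   40.        ] red [603.79901667  16.02942755  54.        ] d [30.20997046 -4.91084065] 30.60651354101706
wide [593.55500786 129.41249721  40.        ] 110.2944426969734 yaw -10.42942138831638
[ 501.  -164.2   48. ]
[ 503.6 -203.8   48. ]
[ 557.2 -157.9   42. ]
[ 561.  -202.1   42. ]
[ 422.2 -190.1   46. ]
o [ 502.29973174 -183.99356701   48.        ] t-o [56.79420676  3.98508169 -6.        ] o-h [80.10762853  6.12841623  2.        ] padw 39.678638622115116 gap 44.34206147265119
4.013697165175812
4.374736520294725
4.224998673965035
```

```bash
cat >> h.py <<'E'
from scipy.spatial.transform import Rotation as Ro
def plan(tx,ty,tz,yaw):
    """TCP target; yaw deg = tweezers' x direction; tool z along +-tweezers y"""
    s=status.state();R=Ro.from_euler('xyz',s['tcp_rot']).as_matrix()
    d=R.T@(np.array([tx,ty,tz])-s['eef_pos'])
    a=np.degrees(np.arctan2(R[1,2],R[0,2])) # direction of tool z
    turn=-((yaw+90-a+90)%180-90)
    print('toolz dir',a.round(2),'tool x',R[:,0].round(3),'shift',d.round(1),'turn about tool x',turn.round(2),'pos',s['eef_pos'].round(1),'t',round(s['t'],2),'open',round(s['opening']*95,2),'F',s['ft_force'].round(1),'q6',s['joints'][5].round(2))
E
python3 -c "
from h import *
plan(502.3,-184,150,4.2)"
```

```text
toolz dir -75.06 tool x [-0.     0.001 -1.   ] shift [  75.5  437.8 -317.5] turn about tool x 10.74 pos [ 161.1 -603.7  225.2] t 0.15 open 95.13 F [-0.3 -0.2 -0.6] q6 -0.11
```

apply_moves:
  increments:
    - [0,0,36,-26,0]
    - [0,0,36,-26,0]
    - [0,0,36,-26,0]
    - [0,0,36,-26,0]
    - [0,0,36,-26,0]
    - [0,0,36,-26,0]
    - [0,0,36,-26,0]
    - [0,0,36,-26,0]
    - [0,0,36,-26,0]
    - [0,0,36,-26,0]

```text
t: 1.15
eef_pos: [442.8, -258.3, 225.7]
tcp_rot: [0.237, 1.571, -1.073]
ft_force: [0.0, -0.9, 0.8]
opening: 0.999
```

apply_moves:
  increments:
    - [0,10,36,-26,0]
    - [0,20,36,-26,0]
    - [0,25,4,-3,4]
    - [0,20,0,0,6.7]
    - [0,0,0,0,0]
    - [0,0,0,0,0]

```text
t: 1.75
eef_pos: [501.3, -187.3, 150.9]
tcp_rot: [-1.921, 1.57, 2.869]
ft_force: [0.2, -0.1, -0.1]
opening: 1.002
```

```bash
python3 -c "
from h import *
plan(502.3,-184,150,4.2)
c=cam('wrist','w1.png');print(c['f'],c['cx'],c['cy'],-c['R'].T@c['t'])"
```

```text
toolz dir -85.58 tool x [-0.  0. -1.] shift [ 0.9  1.3 -3.2] turn about tool x 0.22 pos [ 501.3 -187.3  150.9] t 1.75 open 95.18 F [ 0.2 -0.1 -0.1] q6 1.01
345.64300366669187 324.8303786946927 238.503929311269 [ 572.31464899 -180.85360898  309.59564369]
```

View pics/w1.png

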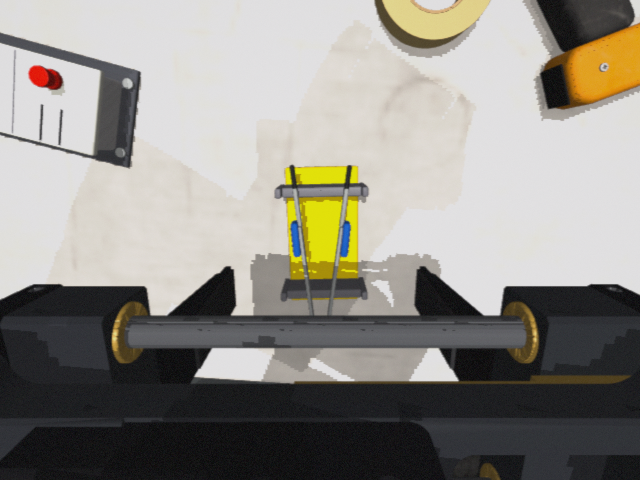

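```bash
python3 - <<'E'
from h import *
c=cam('wrist')
P=[ray(c,296.5,239,48),ray(c,346,239,48)];T=[ray(c,292.5,167,40),ray(c,349,167,40)]
o=sum(P)/2;t=sum(T)/2
print(o,t,np.linalg.norm(P[0]-P[1]),np.linalg.norm(T[0]-T[1]),np.degrees(np.arctan2(*(t-o)[[1,0]])),np.hypot(*(t-o)[:2]))
L=[ray(c,u,v,40) for u,v in((41.5,104),(41.5,139),(61.5,110),(61,145))]
for p in L: print(p.round(1))
print(sum(L)/4, ray(c,38,75,54))
E
```

```text
[ 503.41621121 -183.38244598   48.        ] [ 558.19806576 -178.86480722   40.        ] 38.827936933519055 43.31356638578306 4.714284614374724 54.96781465954308
[587.8  28.8  40. ]
[562.8  32.   40. ]
[584.7  14.6  40. ]
[559.5  17.9  40. ]
[573.66804875  23.3014865   40.        ] [605.57879833  17.85478097  54.        ]
```

apply_moves:
  increments:
    - [0,20,2,-3.5,0]
    - [0,30,0,0,0]
    - [0,30,0,0,0]
    - [0,24,0,0,0]
    - [0,10,0,0,0]
    - [0,4,0,0,0]
    - [0.3,0,0,0,0]
    - [0.45,0,0,0,0]

```text
t: 2.65
eef_pos: [503.5, -183.8, 33.8]
tcp_rot: [0.99, 1.569, -0.507]
ft_force: [0.7, -0.7, -0.5]
opening: 0.888
```

```bash
python3 -c "
from h import *
plan(503,-183.7,33,4.4)"
```

```text
toolz dir -85.75 tool x [ 0.002 -0.001 -1.   ] shift [ 0.8 -0.5 -0.1] turn about tool x -0.15 pos [ 503.5 -183.8   33.8] t 2.65 open 84.39 F [ 0.7 -0.7 -0.5] q6 1.02
```

apply_moves:
  increments:
    - [0.5,0,0,0,0]
    - [0.5,0,0,0,0]
    - [0.5,0,0,0,0]
    - [0.5,0,0,0,0]
    - [0.6,0,0,0,0]
    - [0.6,0,0,0,0]
    - [0.6,0,0,0,0]
    - [0.6,0,0,0,0]
    - [0.6,0,0,0,0]
    - [0.6,0,0,0,0]

```text
t: 3.65
eef_pos: [503.0, -183.5, 32.7]
tcp_rot: [0.814, 1.57, -0.683]
ft_force: [1.4, -0.5, 2.2]
opening: 0.397
```

```bash
python3 -c "
from h import *
plan(503,-183.7,33,4.4)
c=cam('wrist','w2.png')
i=cv2.imread('pics/w2.png');cv2.imwrite('pics/w2c.png',cv2.resize(i[140:440,220:440],None,fx=2,fy=2,interpolation=cv2.INTER_CUBIC))"
```

```text
toolz dir -85.76 tool x [ 0. -0. -1.] shift [-0.3 -0.1  0.2] turn about tool x -0.16 pos [ 503.  -183.5   32.7] t 3.65 open 37.68 F [ 1.4 -0.5  2.2] q6 1.02
```

View pics/w2c.png

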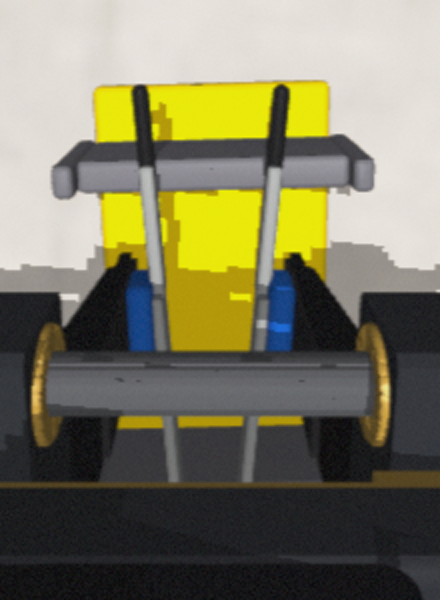

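apply_moves:
  increments:
    - [0.66,0,0,0,0]
    - [0.7,0,0,0,0]
    - [0.7,0,0,0,0]
    - [0.7,0,0,0,0]
    - [0.7,0,0,0,0]
    - [0.7,0,0,0,0]

```text
t: 4.3
eef_pos: [503.0, -183.5, 32.7]
tcp_rot: [0.697, 1.571, -0.799]
ft_force: [0.9, -0.8, 4.2]
opening: 0.303
```

```bash
cat >> h.py <<'E'
def tips(c,a,b,z):
    A,B=ray(c,*a,z),ray(c,*b,z);m=(A+B)/2;d=A-B
    print('A',A.round(1),'B',B.round(1),'mid',m.round(1),'gap',np.hypot(*d[:2]).round(2),'normal yaw',np.degrees(np.arctan2(-d[0],d[1])).round(1));return m
E
python3 - <<'E'
from h import *
i=imaging
tips({**cam('wrist')},crop(140,90,220,140,2),crop(282,90,220,140,2),41) # earlier picture at .6
plan(503,-183.7,33,4.4)
c=cam('wrist','w3.png')
g=cv2.cvtColor(cv2.imread('pics/w3.png'),cv2.COLOR_BGR2HSV)
for v in (186,190,195,200,205):
    r=g[v,270:380,2]; print(v,[int(x)+270 for x in np.where(r<70)[0]])
E
```

```text
A [ 557.5 -163.2   41. ] B [ 559.8 -193.8   41. ] mid [ 558.7 -178.5   41. ] gap 30.69 normal yaw 4.2
toolz dir -85.76 tool x [ 0. -0. -1.] shift [-0.3 -0.   0.2] turn about tool x -0.16 pos [ 503.  -183.5   32.7] t 4.35 open 28.43 F [0.3 0.1 4.3] q6 1.02
186 [304, 305, 306, 307, 308, 309, 310, 340, 341, 342, 343, 344, 345, 346]
190 [304, 305, 306, 307, 308, 309, 310, 340, 341, 342, 343, 344, 345, 346]
195 [304, 305, 306, 307, 308, 309, 310, 340, 341, 342, 343, 344, 345, 346]
200 [304, 305, 306, 307, 308, 309, 310, 311, 340, 341, 342, 343, 344, 345, 346]
205 [305, 306, 307, 308, 309, 310, 311, 340, 341, 342, 343, 344, 345]
```

apply_moves:
  increments:
    - [0.712,0,0,0,0]
    - [0.712,0,0,0,0]
    - [0.712,-5,0,0,0]
    - [0.712,-10,0,0,0]
    - [0.712,-15,0,0,0]
    - [0.712,-15,0,0,0]
    - [0.712,-10,0,0,0]
    - [0.712,-5,0,0,0]
    - [0.712,0,0,0,0]
    - [0.712,0,0,0,0]

```text
t: 5.4
eef_pos: [502.8, -183.4, 92.3]
tcp_rot: [-1.952, 1.57, 2.835]
ft_force: [-1.0, 0.6, -0.6]
opening: 0.289
```

```bash
python3 - <<'E'
from h import *
y=np.radians(-10)
plan(573.6-55.7*np.cos(y),22.5-55.7*np.sin(y),92,-10)
c=cam('wrist','w4.png')
g=cv2.cvtColor(cv2.imread('pics/w4.png'),cv2.COLOR_BGR2HSV)
for v in (175,180,185,190,195,200,205):
    r=g[v,270:380,2]; print(v,[int(x)+270 for x in np.where(r<70)[0]])
E
```

```text
toolz dir -85.76 tool x [-0.  0. -1.] shift [   0.3   31.9 -213.8] turn about tool x 14.24 pos [ 502.8 -183.4   92.3] t 5.4 open 27.46 F [-1.   0.6 -0.6] q6 1.02
175 []
180 []
185 [307, 308, 309, 310, 311, 312, 338, 339, 340, 341, 342, 343]
190 [306, 307, 308, 309, 310, 311, 312, 338, 339, 340, 341, 342, 343, 344]
195 [306, 307, 308, 309, 310, 311, 312, 313, 336, 337, 338, 339, 340, 341, 342, 343, 344, 345, 346, 348, 349, 351, 352, 353, 354, 355, 357, 360, 363, 365, 366, 368, 369, 371, 372, 373, 374, 376]
200 [274, 275, 276, 277, 305, 306, 307, 308, 309, 310, 311, 312, 313, 314, 337, 338, 339, 340, 341, 342, 343, 344, 377]
205 [306, 307, 308, 309, 310, 311, 312, 313, 337, 338, 339, 340, 341, 342, 343, 344, 377]
```

apply_moves:
  increments:
    - [0.712,0,1,-8,0]
    - [0.712,0,3,-18,0]
    - [0.712,0,4,-28,0]
    - [0.712,0,5,-35,0]
    - [0.712,0,5,-36,0]
    - [0.712,0,5,-35,0]
    - [0.712,0,4,-28,0]
    - [0.712,0,3,-18,0]
    - [0.712,0,2,-8,0]
    - [0.712,0,0,0,2]

```text
t: 6.45
eef_pos: [518.9, 33.4, 92.3]
tcp_rot: [-1.531, 1.57, -3.062]
ft_force: [1.2, -0.6, -0.8]
opening: 0.289
```

apply_moves:
  increments:
    - [0.712,0,0,0,3]
    - [0.712,0,0,0,4]
    - [0.712,0,0,0,3]
    - [0.712,0,0,0,2]
    - [0.712,10,0,0,0]
    - [0.712,10,0,0,0]
    - [0.712,5,0,0,0]
    - [0.712,0,0,0,0]
    - [0.712,0,0,0,0]

```text
t: 7.35
eef_pos: [519.0, 32.3, 67.3]
tcp_rot: [-1.328, 1.57, -3.069]
ft_force: [0.5, 1.6, -0.5]
opening: 0.293
```

```bash
python3 - <<'E'
from h import *
y=np.radians(-10)
plan(573.6-55.7*np.cos(y),22.5-55.7*np.sin(y),92,-10)
c=cam('wrist','w5.png')
i=cv2.imread('pics/w5.png');cv2.imwrite('pics/w5c.png',cv2.resize(i[90:290,250:400],None,fx=4,fy=4,interpolation=cv2.INTER_CUBIC)[:600])
E
```

```text
toolz dir -99.74 tool x [-0.001 -0.    -1.   ] shift [-24.7  -0.2   0.2] turn about tool x 0.26 pos [519.   32.3  67.3] t 7.35 open 27.83 F [ 0.5  1.6 -0.5] q6 1.68
```

View pics/w5c.png

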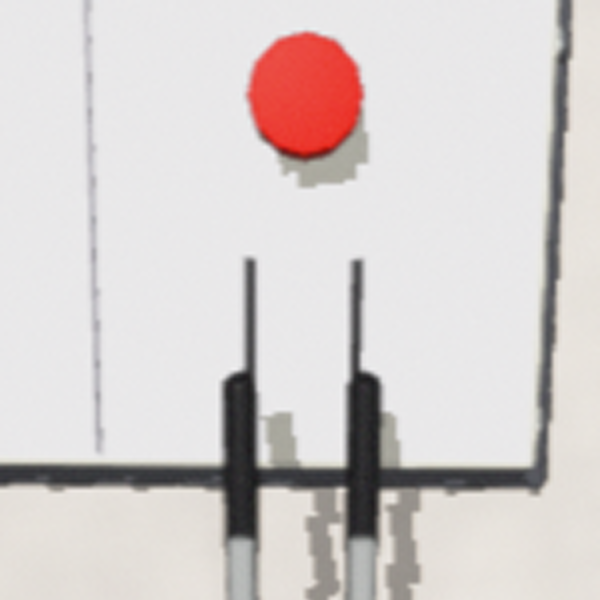

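```bash
python3 - <<'E'
from h import *
c=cam('wrist')
C=lambda u,v:crop(u,v,250,90,4)
t=tips(c,C(239.5,378),C(364,378),73.5)
l=tips(c,C(250,262),C(357.5,262),40)
l2=tips(c,C(251,370),C(355,370),40)
print('line dir',np.degrees(np.arctan2(*(l-l2)[[1,0]])))
r=ray(c,*C(305,92),54);y=np.arctan2(*(r-l)[[1,0]]);print('red',r,'yaw l->red',np.degrees(y),np.hypot(*(r-l)[:2]))
y=np.radians(-10);ex=np.array([np.cos(y),np.sin(y)]);m=l[:2]-13*ex
d=m-t[:2];print('pair mid',m,'shift world',d,'along tweezers x',d@ex,'tool z',d@np.array([np.cos(np.radians(-99.74)),np.sin(np.radians(-99.74))]))
E
```

```text
A [575.3  30.6  73.5] B [573.   17.1  73.5] mid [574.1  23.9  73.5] gap 13.66 normal yaw -9.8
A [586.8  28.6  40. ] B [584.4  14.7  40. ] mid [585.6  21.6  40. ] gap 14.09 normal yaw -9.8
A [573.  31.  40.] B [570.6  17.3  40. ] mid [571.8  24.1  40. ] gap 13.9 normal yaw -9.8
line dir -10.135092596550079
red [605.04966699  18.1878647   54.        ] yaw l->red -10.105083305633999 19.718718400438835
pair mid [572.83433211  23.90502042] shift world [-1.29679627  0.02194179] along tweezers x -1.2809051760310113 tool z 0.19776322481231298
```

apply_moves:
  increments:
    - [0.712,5,-1,0,0]
    - [0.712,8,0,0,0]
    - [0.712,5,0,0,0]
    - [0.712,3,0,0,0]
    - [0.712,0,0,0,0]
    - [0.712,0,0,0,0]
    - [0.712,0,0,0,0]
    - [0.712,0,0,0,0]

```text
t: 8.25
eef_pos: [518.2, 32.5, 46.8]
tcp_rot: [1.48, 1.57, -0.261]
ft_force: [-0.3, 0.5, -0.1]
opening: 0.289
```

```bash
python3 - <<'E'
from h import *
plan(518,32.4,46,-10)
c=cam('wrist','w6.png')
i=cv2.imread('pics/w6.png');a=cv2.resize(i[80:230,250:400],None,fx=4,fy=4,interpolation=cv2.INTER_CUBIC)
c=cam('side','s6.png');i=cv2.imread('pics/s6.png');u,v=proj(c,[572,24,51]).astype(int);print(u,v)
np.save('s6.npy',[u-12,v-50])
b=cv2.resize(i[v-50:v+50,u-12:u+21],None,fx=6,fy=6,interpolation=cv2.INTER_CUBIC)
cv2.imwrite('pics/w6c.png',np.hstack([a,b]))
E
```

```text
toolz dir -99.76 tool x [ 0. -0. -1.] shift [ 0.8 -0.2  0.1] turn about tool x 0.24 pos [518.2  32.5  46.8] t 8.25 open 27.5 F [-0.3  0.5 -0.1] q6 1.68
316 252
```

View pics/w6c.png

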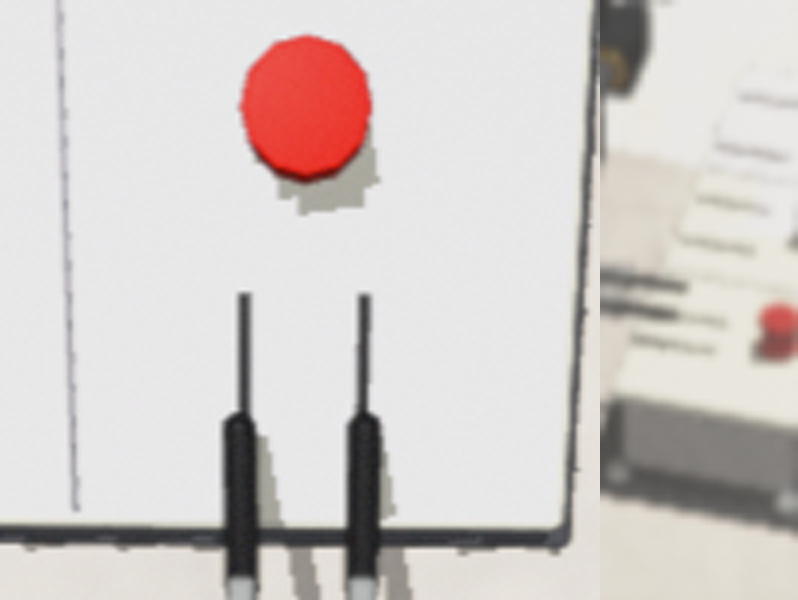

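```bash
python3 - <<'E'
from h import *
c=cam('wrist');s=cam('side');ox,oy=np.load('s6.npy')
C=lambda u,v:crop(u,v,250,80,4)
M=lambda c:np.array([[c['f'],0,c['cx']],[0,c['f'],c['cy']],[0,0,1]])@np.c_[c['R'],c['t']]
X=cv2.triangulatePoints(M(c),M(s),np.array([C(239.5,416),C(363.5,416)]).T,np.array([crop(86,286,ox,oy,6),crop(78,313,ox,oy,6)]).T)
X=(X[:3]/X[3]).T;print('tri',X.round(1),np.linalg.norm(X[0]-X[1]))
t=tips(c,C(239.5,416),C(363.5,416),53)
l=tips(c,C(244.3,295),C(364,295),40);l2=tips(c,C(244.5,405),C(363.5,405),40)
y=np.radians(-10);ex=np.array([np.cos(y),np.sin(y)]);m=l[:2]-13*ex;d=m-t[:2];print(m,d@ex,'left',d@[-ex[1],ex[0]])
print('line front end check: pair mid from red',ray(c,*C(306,105),54)[:2]-31*ex)
E
```

```text
tri [[573.7  30.7  53.4]
 [572.   17.4  53.6]] 13.470281441578948
A [574.5  30.7  53. ] B [572.2  17.3  53. ] mid [573.4  24.   53. ] gap 13.58 normal yaw -9.8
A [587.   28.4  40. ] B [584.7  14.7  40. ] mid [585.8  21.6  40. ] gap 13.92 normal yaw -9.8
A [574.5  30.7  40. ] B [572.2  16.8  40. ] mid [573.4  23.7  40. ] gap 14.11 normal yaw -9.8
[573.03042931  23.84220064] -0.32386607805406337 left -0.24994971407466568
line front end check: pair mid from red [574.19683326  23.5539185 ]
```

apply_moves:
  increments:
    - [0.712,0,0,0,0]
    - [0.712,0,0,0,0]
    - [0.712,0,0,0,0]
    - [0.712,0,0,0,0]
    - [0.712,0,0,0,0]

```text
t: 8.95
eef_pos: [518.1, 32.5, 46.6]
tcp_rot: [0.456, 1.571, -1.285]
ft_force: [-0.1, 0.8, -0.5]
opening: 0.291
```

```bash
python3 - <<'E'
from h import *
c=cam('wrist','w7.png');g=255-cv2.cvtColor(c['pixels'],cv2.COLOR_RGB2GRAY).astype(float)
def cen(v,a,b,bg):
    w=np.clip(g[v,a:b]-bg,0,None);return (w*np.arange(a,b)).sum()/w.sum()
for v,z in ((158,40),(164,40),(170,40),(186,53),(188,53),(190,53)):
    bg=130 if z>40 else 60
    a,b=cen(v,302,320,bg),cen(v,332,350,bg);print(v,round(a,2),round(b,2));tips(c,(a,v),(b,v),z)
plan(518,32.4,46,-10)
E
```

```text
158 310.63 340.62
A [584.9  28.8  40. ] B [582.5  15.1  40. ] mid [583.7  22.   40. ] gap 13.97 normal yaw -9.8
164 310.62 340.46
A [582.2  29.3  40. ] B [579.8  15.6  40. ] mid [581.   22.5  40. ] gap 13.97 normal yaw -9.8
170 310.63 340.33
A [579.5  29.8  40. ] B [577.1  16.1  40. ] mid [578.3  23.   40. ] gap 13.96 normal yaw -9.8
186 309.42 340.63
A [573.5  30.9  53. ] B [571.2  17.5  53. ] mid [572.3  24.2  53. ] gap 13.67 normal yaw -9.8
188 309.57 340.57
A [572.6  31.   53. ] B [570.3  17.6  53. ] mid [571.5  24.3  53. ] gap 13.61 normal yaw -9.8
190 309.83 340.66
A [571.7  31.1  53. ] B [569.4  17.7  53. ] mid [570.6  24.4  53. ] gap 13.55 normal yaw -9.8
toolz dir -99.76 tool x [-0. -0. -1.] shift [ 0.6 -0.   0.1] turn about tool x 0.24 pos [518.   32.5  46.6] t 9.0 open 27.55 F [ 0.5 -0.2 -0.4] q6 1.68
```

apply_moves:
  increments:
    - [0.712,0,0,0,0]
    - [0.712,0,0,0,0]
    - [0.712,0,0,0,0]
    - [0.712,0,0,0,0]
    - [0.712,0,0,0,0]
    - [0.712,0,0,0,0]
    - [0.712,0,0,0,0]
    - [0.712,0,0,0,0]
    - [0.712,0,0,0,0]
    - [0.712,0,0,0,0]

```text
t: 10.0
eef_pos: [518.0, 32.5, 46.6]
tcp_rot: [-0.311, 1.571, -2.052]
ft_force: [0.6, -0.2, -0.8]
opening: 0.289
```

apply_moves:
  increments:
    - [0.712,0,0,0,0]
    - [0.712,0,0,0,0]
    - [0.712,0,0,0,0]
    - [0.712,0,0,0,0]
    - [0.712,0,0,0,0]
    - [0.712,0,0,0,0]
    - [0.712,0,0,0,0]
    - [0.712,0,0,0,0]
    - [0.712,0,0,0,0]
    - [0.712,0,0,0,0]

```text
t: 11.0
eef_pos: [518.1, 32.5, 46.6]
tcp_rot: [0.224, 1.571, -1.517]
ft_force: [-0.4, -0.1, -0.6]
opening: 0.286
```

apply_moves:
  increments:
    - [0.712,0,0,0,0]
    - [0.712,0,0,0,0]
    - [0.712,0,0,0,0]
    - [0.712,0,0,0,0]
    - [0.712,0,0,0,0]

```text
t: 11.5
eef_pos: [518.0, 32.5, 46.6]
tcp_rot: [0.198, 1.571, -1.543]
ft_force: [-0.3, -0.0, -1.0]
opening: 0.288
```

```bash
python3 - <<'E'
from h import *
c=cam('wrist','w8.png');g=255-cv2.cvtColor(c['pixels'],cv2.COLOR_RGB2GRAY).astype(float)
for v in (186,188):
    f=lambda a,b:(lambda w:(w*np.arange(a,b)).sum()/w.sum())(np.clip(g[v,a:b]-130,0,None))
    tips(c,(f(302,320),v),(f(332,350),v),52)
plan(518,32.4,46,-10)
print(env.job_done())
E
```

```text
A [573.4  31.   52. ] B [571.1  17.4  52. ] mid [572.2  24.2  52. ] gap 13.74 normal yaw -9.8
A [572.5  31.1  52. ] B [570.2  17.6  52. ] mid [571.4  24.4  52. ] gap 13.7 normal yaw -9.8
toolz dir -99.76 tool x [ 0. -0. -1.] shift [ 0.6 -0.1  0.1] turn about tool x 0.24 pos [518.1  32.5  46.6] t 11.55 open 27.75 F [ 0.1  0.2 -1. ] q6 1.68
the job is handed in; nothing more can be done
None
```

I picked the tweezers up off their rest, squeezed them to the 14 mm setting, and handed the job in at 11.6 s. They were still held with the tips over the narrow pair in front of the red pin.

- **Gap:** The camera measures 13.7 mm between the tips. The gripper opening (about 27.5 mm) implies about 14.2 mm, so the two readings differ by about 0.5 mm around the 14 mm target. I left the squeeze as it was.
- **Position:** The tips are centred on the pair to within about 0.3 mm across and about 1 mm along, and parallel to the lines.
- **Height:** The tips are about 12–13 mm above the gauge top, by the arm's height and a two-camera check. The force reading shows no contact.
- **Hold:** The gap and pose stayed steady for just over 3 s before hand-in. The tips were never pinched shut. I saw no contact with anything else, but took no final picture of the whole table.

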